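Refit the push rivet of a pastry case's air grille

ROBOT

A 6-joint arm with a two-finger parallel gripper is mounted at the origin on the work surface. World frame = base frame: x ahead of the robot, y to its left, z up, the work surface at z = 0. Lengths are in mm, angles in degrees, forces in N, time in s.
With the tool pointing down it reaches from about 350 to 850 mm from the base axis. Payload 8.1 kg.
Tool frame: the origin (TCP) lies midway between the tips of the shut fingers; the grasp point (between the pads) lies 19 mm behind it; z points along the fingers, y is the line along which they close (so a half turn about z gives the same grasp; the last joint's range is limited). The gripper opens to 85 mm and grips with 20 to 120 N. Pads are 22 mm wide; open, the fingers measure 114 mm over their backs; the gripper's body (76 mm by 85 mm) begins 54 mm behind the grasp point. The pads swing forward as they close: fully open they stand 13 mm farther back than shut.
Start: joints at [61.341, 7.471, 85.268, -0, 87.261, -4.893], TCP at [241.784, 549.132, 231.292] pointing down, gripper open.
Joint ranges: [-169.43, 169.43], [-51.17, 129.36], [1.28, 143.12], [-76.62, 256.62], [0, 156.53], [-152.29, 152.29]. Speed limits (degrees/s): [136.94, 136.94, 159.86, 180, 180, 180].

INTERFACE

Orientations are given as [roll, pitch, yaw] about the fixed x, y, z axes, in that order (R = Rz(yaw) Ry(pitch) Rx(roll)).
In Python, from bench import sense, snapshot, camera_params, hand_in, masks_of, pinpoint gives the robot as it stands.
- The arm moves only by the tool step_arm, never from a script. Its argument "targets" is a list of rows, each an object with "angular": the turn, a rotation vector about the tool's x, y, z scaled (see below), a list of three; "dp": the shift along the tool's x, y, z scaled (see below), a list of three; "fingers": the closure, from 0 (fully open) to 1 (shut). A call has exactly 8 rows; each row is the pose to reach, as a shift and turn from the pose commanded when the call began, along the tool's axes at that moment, turning the shorter way round; what a row does not reach only later rows make up. The controller multiplies each number of a shift by 0.2 m and each number of a turn by 180 degrees. A row lasts 1/8 s, in which the tool goes at most 62.5 mm and 10.7 degrees, less where a joint would pass 70% of its speed; a pose out of reach is approached as far as the arm can. A call with a number of a shift or a turn outside -1 to 1 is refused whole. A call with a gripper value outside its range is refused whole. The fingers move at their own pace and stop on an object; "newtons" is the grip in N (left out, the last holds). Time passes only in rows, so rows that repeat a pose let the fingers close, or fill a call up. It gives the time, the measured TCP pose, the force, the opening and the grip force at its end, in the units of the state.
- sense(): the state, without advancing time (a new reading comes with each control period).
- snapshot(name): name is "scene" or "top" or "wrist"; returns the picture (384x512x3 uint8, blue, green, red); there is no depth.
- camera_params(name): a dict with "vfov" (degrees; the focal length in pixels is half the picture's height over the tangent of half this angle, whatever the lens; pixels are square), "cx", "cy" (the principal point, pixels), "R" (3x3) and "t" (3): a world point X has camera coordinates R X + t. Camera axes: x right, y down, z forward; pixel columns grow to the right and rows downward; lengths in mm; the calibration is good to about 2 mm. A picture is of the moment at which its call begins: read the wrist's pose just before it. camera_params takes no time and is no camera call; for the wrist camera it gives the pose at the moment of the call.
- hand_in(): hands the job in; it is judged then, once.
Trained networks look in the newest picture that a camera, given by its name, has taken for a name from the list of things; names that differ only in an ending like _2 or _b are one class to them, and where a whole thing is asked for, a point or a joint stands for the part that bears it (a point fixed in the world has none). Each returns a list of dicts, best first, with "conf" (0 to 1); they miss things now and then, are a little off and sometimes report something else, mostly with a low value. They report only what shows in the picture. A call takes as long as a camera call. They do not tell look-alikes from the thing itself.
- masks_of(camera, label): "pixels" (384x512 bool, what is visible of it) and "at" ([column, row] in pixels, amid what is visible of it).
- pinpoint(camera, label): "at" ([column, row] in pixels: a listed point, or the origin of a listed thing).
The state is a dict: "time": time; "joint_pos": joint angles; "qd": joint speeds; "joint_efforts": joint torques, N m; "tool_pos": TCP position; "tcp_rot": TCP orientation; "ft_force": force on the tool from outside, world axes, zero at the start; "wrist_torque": the same for the moment, N m; "finger_gap": finger opening in mm; "grip_force": force on a finger pad.
Only numpy, scipy, OpenCV 4.12 (cv2) and the standard library are available. Lean on these libraries where they do the work, as an engineer would, in place of code of your own. Each camera call takes 0.05 s, during which the arm holds its last target. There are 200 camera calls.

TASK

One section of the pastry case's white air-return grille is still unfastened: take the black push rivet with the raised orange pin out of the yellow caddy, feel for the spring clip's hole under the section's empty slot and ease the rivet into it without forcing until its head lies down on the grille, pin still raised, then push the pin in flush with the head and let go. Use a light hand - the grille dents if it is leaned on hard, and a pin pushed in early spoils the rivet - and leave the dessert glass, the tag holder and the tart plate where they stand.

Things in the scene. Friction and masses are not known exactly. Their poses are not given: they have to be found in the camera images.
- rivet: black plastic push rivet standing in the caddy's middle hole, about 30 g. Round head 30 mm across, 3 mm thick; under it a round shank 10 mm across with four legs. Origin at the centre of the head's underside, z up towards the pin. Grip it from above by its raised orange pin. Once the pin has gone in, the legs are spread and the rivet no longer enters a hole
- pin_top (a point): centre of the top face of the rivet's orange pin, 10 mm across, standing 12 mm proud of the head: 15 mm above the rivet's origin while raised, 3 mm above it when flush with the head's top. The pin holds its place by friction and slides in at about 10 N, so seat the rivet on much less; once flush, the load climbs
- rivet_tip (a point): the blunt end of the rivet's legs, on its axis, 23 mm below the head's underside; the legs are 9.6 mm across, the shank above them 10 mm
- slot (a point): centre of the empty rivet slot, on the top face of the unfastened grille section. The slot is 12.5 mm wide and 20 mm long, the long way along the grille's y axis, through a 3 mm sheet
- clip_rail (a point): 8 mm below the slot's centre, level with the top of a 3 mm steel spring clip with a round 11 mm hole. The clip may sit anywhere on its rail: the hole is centred across the slot but up to 4.5 mm off this point, either way along the slot (felt, or seen through the slot). Caught on its rim part way down, the rivet is pushed sideways towards the hole's centre
- grille: the unfastened section of the white slotted air-return grille, 84 x 276 mm, in the case's top near the robot (the left or the right one; the other already has its flush rivet). Origin at the slot's centre, top face at rest, 110 mm above the work surface; z up, y along section and slot. It lies on a soft foam gasket: sinks some mm while pressed and comes back up when let go
- case: black countertop cold display base with a pale deck, 360 x 660 x 110 mm, its glass hood lifted off; fixed. Origin at the centre of its underside; x away from the robot, y along the grille, same yaw as the grille
- caddy: yellow plastic clip caddy, 44 x 110 x 34 mm, 350 g, standing on the deck, three 12.5 mm holes in a row along its y axis 36 mm apart, the rivet in the middle one. Origin at the centre of its underside
- dessert_glass: small dessert glass, 62 mm across the rim, 70 mm tall, standing on the deck. Origin at the centre of its underside. Leave it alone
- tag_holder: white price-tag holder with a green card, foot 45 x 75 mm, 65 mm tall, standing on the deck. Origin at the centre of its underside. Leave it alone
- tart_plate: white rectangular plate 85 x 200 mm with three pink tarts, 44 mm tall in all, at the deck's far side. Origin at the centre of its underside. Leave it alone
Mind the look-alikes: they are no part of the job. Of the things shaped like the rivet, the black one is meant.

How it is judged:
By the outcome, as a careful person would: the job done as asked, in the order asked, and still so for the second after the job is handed in, with the robot touching nothing.
It also fails if it takes over 54 s, if anything falls off the work surface, if the arm or the gripper's body presses on something with over 40 N, if the wrist force passes 120 N, or if a joint passes its speed limit or range.

## Working session

There is one attempt and no reset: what is moved stays moved. The work goes in short steps, Python scripts to look and compute and a tool call to move; the robot and the scene stay as the last step left them, time stands still between calls to the robot, and variables do not carry over. Pictures are saved under pics/ and viewed, at most 10 in all, crops included, and the job is handed in when it is done.

Besides the shell and the picture viewer there is one more tool, called after ">>>" as name(argument=value, ...), one argument or row to a line, values as JSON. step_arm: Moves the arm, as the interface text tells. Its arguments: {"type":"object","properties":{"targets":{"type":"array","items":{"type":"object","properties":{"angular":{"type":"array","items":{"type":"number","minimum":-1,"maximum":1}},"dp":{"type":"array","items":{"type":"number","minimum":-1,"maximum":1}},"fingers":{"type":"number"}}}},"newtons":{"type":"number"}},"required":["targets"]}

```bash
mkdir -p pics; cat > h.py <<'E'
import numpy as np, cv2
from bench import *
from scipy.spatial.transform import Rotation as Ro
def cam(n):
    p=camera_params(n); f=192/np.tan(np.radians(p["vfov"]/2)); return p,f
def ray(n,px,z,p=None):
    p,f=cam(n) if p is None else p
    R=np.array(p["R"]);t=np.array(p["t"]);c=-R.T@t
    d=R.T@np.array([(px[0]-p["cx"])/f,(px[1]-p["cy"])/f,1]); return c+d*(z-c[2])/d[2]
def proj(n,X,p=None):
    p,f=cam(n) if p is None else p
    q=np.array(p["R"])@np.array(X)+np.array(p["t"]); return [p["cx"]+f*q[0]/q[2],p["cy"]+f*q[1]/q[2]]
def totool(X):
    s=sense(); R=Ro.from_euler('xyz',s["tcp_rot"],degrees=True).as_matrix()
    return R.T@(np.array(X)-s["tool_pos"])/200
E
python3 - <<'E'
from h import *
s=sense();print({k:np.round(v,2).tolist() for k,v in s.items()})
ims=[]
for n in("scene","top"):
    im=snapshot(n);cv2.imwrite(f"pics/{n}.png",im)
    for l,z in(("rivet",144),("pin_top",159),("slot",110),("caddy",110),("case",0),("grille",110),("dessert_glass",110),("tag_holder",110),("tart_plate",110)):
        for d in pinpoint(n,l)[:4]: print(n,l,round(d["conf"],2),np.round(d["at"]).tolist(),np.round(ray(n,d["at"],z)).tolist())
E
```

```text
{'time': 0.0, 'joint_pos': [61.34, 7.52, 85.33, -0.0, 87.26, -4.89], 'qd': [0.03, 0.01, -0.05, 0.06, -0.07, -0.11], 'joint_efforts': [-0.0, -56.94, -50.05, -0.0, 0.02, 0.0], 'tool_pos': [241.51, 548.64, 230.21], 'tcp_rot': [-179.89, -0.01, 156.23], 'ft_force': [-0.76, -0.23, -0.41], 'wrist_torque': [-0.05, 0.01, 0.01], 'grip_force': 0.0, 'finger_gap': 85.22}
scene rivet 0.51 [327.0, 326.0] [883.0, -118.0, 144.0]
scene pin_top 0.63 [331.0, 321.0] [890.0, -120.0, 159.0]
scene pin_top 0.47 [233.0, 175.0] [585.0, -11.0, 159.0]
scene slot 0.92 [249.0, 152.0] [472.0, 116.0, 110.0]
scene caddy 0.56 [230.0, 201.0] [581.0, -18.0, 110.0]
scene case 0.89 [234.0, 256.0] [594.0, -25.0, 0.0]
scene grille 0.94 [252.0, 151.0] [473.0, 122.0, 110.0]
scene dessert_glass 0.93 [135.0, 248.0] [585.0, -195.0, 110.0]
scene tag_holder 0.59 [302.0, 162.0] [572.0, 163.0, 110.0]
scene tag_holder 0.28 [135.0, 248.0] [586.0, -195.0, 110.0]
scene tart_plate 0.78 [291.0, 231.0] [707.0, 2.0, 110.0]
top rivet 0.75 [274.0, 220.0] [584.0, -7.0, 144.0]
top rivet 0.48 [284.0, 114.0] [779.0, -24.0, 144.0]
top pin_top 0.46 [287.0, 111.0] [779.0, -28.0, 159.0]
top pin_top 0.45 [277.0, 216.0] [590.0, -12.0, 159.0]
top pin_top 0.25 [273.0, 220.0] [582.0, -4.0, 159.0]
top slot 0.62 [202.0, 283.0] [474.0, 121.0, 110.0]
top caddy 0.59 [271.0, 218.0] [592.0, -1.0, 110.0]
top caddy 0.24 [377.0, 219.0] [591.0, -195.0, 110.0]
top case 0.56 [278.0, 226.0] [589.0, -19.0, 0.0]
top grille 0.78 [200.0, 284.0] [472.0, 125.0, 110.0]
top grille 0.45 [375.0, 218.0] [594.0, -192.0, 110.0]
top dessert_glass 0.63 [376.0, 222.0] [586.0, -194.0, 110.0]
top tag_holder 0.6 [183.0, 223.0] [581.0, 158.0, 110.0]
top tart_plate 0.81 [266.0, 152.0] [716.0, 8.0, 110.0]
```

```bash
python3 - <<'E'
from h import *
a=cv2.imread("pics/scene.png")[110:360,90:400];b=cv2.imread("pics/top.png")[80:330,130:420]
a=cv2.resize(a,(400,322));a=cv2.copyMakeBorder(a,0,22,0,0,0);b=cv2.resize(b,(400,344))
cv2.imwrite("pics/v1.png",cv2.resize(np.hstack([a,b]),(800,344)))
E
```

```text
(no output)
```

View pics/v1.png

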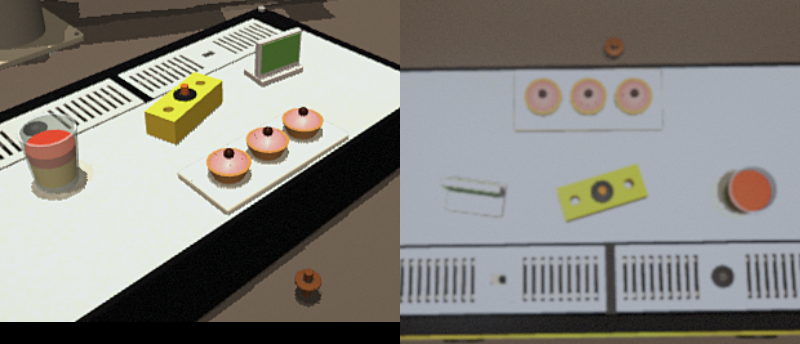

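Three rivet-shaped things in the top picture: the one in the yellow caddy at (274,220), black with an orange pin; a brown one lying behind the case at (284,114); and a flush black one already fixed in the right grille at about (363,280). The caddy one fits the description, as it is black with its orange pin raised. The empty slot is in the left section at (202,283). I'll go above the caddy and confirm there.

>>> step_arm(
  targets=[
    {"dp":[-0.11,-0.08,-0.1],"angular":[0,0,-0.02]},
    {"dp":[-0.22,-0.16,-0.2],"angular":[0,0,-0.04]},
    {"dp":[-0.33,-0.24,-0.3],"angular":[0,0,-0.06]},
    {"dp":[-0.45,-0.32,-0.3],"angular":[0,0,-0.08]},
    {"dp":[-0.57,-0.4,-0.3],"angular":[0,0,-0.1]},
    {"dp":[-0.69,-0.48,-0.3],"angular":[0,0,-0.12]},
    {"dp":[-0.8,-0.55,-0.3],"angular":[0,0,-0.132]},
    {"dp":[-0.9,-0.62,-0.3],"angular":[0,0,-0.132]},
  ],
)

```text
validation failed for argument at $.ta...
```

>>> step_arm(
  targets=[
    {"dp":[-0.06,-0.11,0]},
    {"dp":[-0.12,-0.23,0]},
    {"dp":[-0.18,-0.35,0]},
    {"dp":[-0.25,-0.47,0]},
    {"dp":[-0.32,-0.59,0]},
    {"dp":[-0.38,-0.71,0]},
    {"dp":[-0.45,-0.82,0]},
    {"dp":[-0.51,-0.93,0]},
  ],
)

```text
validation failed for argument at $.ta...
```

>>> step_arm(
  targets=[
    {"dp":[-0.07,-0.13,0],"fingers":0.4},
    {"dp":[-0.14,-0.26,0],"fingers":0.4},
    {"dp":[-0.21,-0.39,0],"fingers":0.4},
    {"dp":[-0.28,-0.52,0],"fingers":0.4},
    {"dp":[-0.36,-0.66,0],"fingers":0.4},
    {"dp":[-0.44,-0.8,0],"fingers":0.4},
    {"dp":[-0.51,-0.93,0],"fingers":0.4},
    {"dp":[-0.51,-0.93,0],"fingers":0.4},
  ],
)

```text
validation failed for argument at $.ta...
```

```bash
cat > look.py <<'E'
import sys
from h import *
name=sys.argv[1]; P=cam("wrist"); im=snapshot("wrist")
cv2.imwrite(f"pics/{name}.png",im)
s=sense();print({k:np.round(s[k],2).tolist() for k in("time","tool_pos","tcp_rot","ft_force","finger_gap")})
for a in sys.argv[2:]:
    l,z=a.split(":")
    for d in pinpoint("wrist",l)[:3]: print(l,round(d["conf"],2),np.round(d["at"],1).tolist(),np.round(ray("wrist",d["at"],float(z),P),1).tolist())
E
python3 look.py w1 rivet:144 pin_top:159 caddy:110
```

```text
{'time': 1.05, 'tool_pos': [241.8, 549.12, 231.27], 'tcp_rot': [-180.0, 0.0, 156.23], 'ft_force': [-1.14, 0.43, 0.98], 'finger_gap': 85.26}
```

>>> step_arm(
  targets=[
    {"dp":[-0.11,-0.08,-0.1],"angular":[0,0,-0.02],"fingers":0},
    {"dp":[-0.22,-0.16,-0.2],"angular":[0,0,-0.04],"fingers":0},
    {"dp":[-0.33,-0.24,-0.3],"angular":[0,0,-0.06],"fingers":0},
    {"dp":[-0.45,-0.32,-0.3],"angular":[0,0,-0.08],"fingers":0},
    {"dp":[-0.57,-0.4,-0.3],"angular":[0,0,-0.1],"fingers":0},
    {"dp":[-0.69,-0.48,-0.3],"angular":[0,0,-0.12],"fingers":0},
    {"dp":[-0.8,-0.55,-0.3],"angular":[0,0,-0.132],"fingers":0},
    {"dp":[-0.9,-0.62,-0.3],"angular":[0,0,-0.132],"fingers":0},
  ],
  newtons=30,
)

```text
time: 2.2
tool_pos: [357.0, 362.3, 291.4]
tcp_rot: [180.0, 0.0, -180.0]
ft_force: [0.9, -0.6, 0.5]
finger_gap: 85.1
grip_force: 0.0
```

>>> step_arm(
  targets=[
    {"dp":[-0.06,-0.11,0],"angular":[0,0,0],"fingers":0.2},
    {"dp":[-0.12,-0.23,0],"angular":[0,0,0],"fingers":0.4},
    {"dp":[-0.18,-0.35,0],"angular":[0,0,0],"fingers":0.4},
    {"dp":[-0.25,-0.47,0],"angular":[0,0,0],"fingers":0.4},
    {"dp":[-0.32,-0.59,0],"angular":[0,0,0],"fingers":0.4},
    {"dp":[-0.38,-0.71,0],"angular":[0,0,0],"fingers":0.4},
    {"dp":[-0.45,-0.82,0],"angular":[0,0,0],"fingers":0.4},
    {"dp":[-0.51,-0.93,0],"angular":[0,0,0],"fingers":0.4},
  ],
)

```text
time: 3.2
tool_pos: [459.0, 176.3, 291.4]
tcp_rot: [180.0, 0.0, 180.0]
ft_force: [0.5, -0.2, 0.5]
finger_gap: 51.0
grip_force: 0.0
```

>>> step_arm(
  targets=[
    {"dp":[-0.07,-0.13,0],"angular":[0,0,0],"fingers":0.4},
    {"dp":[-0.14,-0.26,0],"angular":[0,0,0],"fingers":0.4},
    {"dp":[-0.21,-0.39,0],"angular":[0,0,0],"fingers":0.4},
    {"dp":[-0.28,-0.52,0],"angular":[0,0,0],"fingers":0.4},
    {"dp":[-0.36,-0.66,0],"angular":[0,0,0],"fingers":0.4},
    {"dp":[-0.44,-0.8,0],"angular":[0,0,0],"fingers":0.4},
    {"dp":[-0.51,-0.93,0],"angular":[0,0,0],"fingers":0.4},
    {"dp":[-0.51,-0.93,0],"angular":[0,0,0],"fingers":0.4},
  ],
)

```text
time: 4.2
tool_pos: [560.9, -10.6, 291.0]
tcp_rot: [-180.0, -0.0, 179.8]
ft_force: [0.5, -0.2, -0.3]
finger_gap: 51.1
grip_force: 0.0
```

```bash
python3 look.py w1 rivet:144 pin_top:159 caddy:110
```

```text
{'time': 4.25, 'tool_pos': [560.51, -9.46, 291.02], 'tcp_rot': [179.98, -0.04, 179.9], 'ft_force': [0.02, 0.5, 0.38], 'finger_gap': 51.6}
rivet 0.66 [252.5, 191.2] [585.2, -11.7, 144.0]
pin_top 0.44 [249.4, 195.5] [585.1, -15.0, 159.0]
caddy 0.82 [251.9, 180.5] [582.5, -12.5, 110.0]
```

View pics/w1.png

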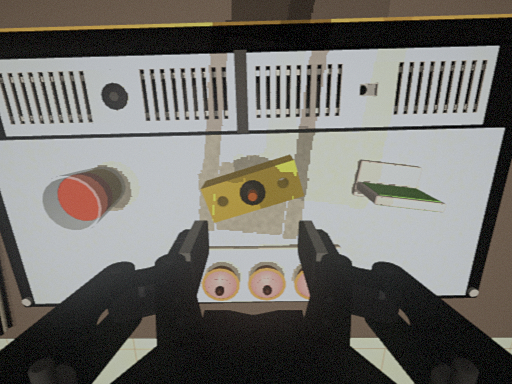

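```bash
python3 - <<'E'
from h import *
im=cv2.imread("pics/w1.png");P=cam("wrist")
hsv=cv2.cvtColor(im,cv2.COLOR_BGR2HSV)
m=np.zeros(im.shape[:2],bool);m[175:215,235:270]=True
o=m&(hsv[...,0]<14)&(hsv[...,1]>150)&(hsv[...,2]>60)
y,x=np.nonzero(o);print(len(x),x.mean(),y.mean(),x.min(),x.max(),y.min(),y.max(),ray("wrist",(x.mean(),y.mean()),157,P))
d=m&(im.max(2)<50);y,x=np.nonzero(d|o);print("head",(x.min()+x.max())/2,(y.min()+y.max())/2,ray("wrist",((x.min()+x.max())/2,(y.min()+y.max())/2),147,P))
for a in((0,138),(505,127),(362,90),(369,89),(360,89),(378,89)): print(a,ray("wrist",a,110,P))
snapshot("wrist");print([(d["conf"],d["at"],ray("wrist",d["at"],110,P)) for d in pinpoint("wrist","slot")])
c=lambda r,k:cv2.resize(im[r[0]:r[0]+60,r[1]:r[1]+80],(400,300),interpolation=cv2.INTER_CUBIC)
cv2.imwrite("pics/c1.png",np.hstack([c((165,212),5),c((60,330),5)]))
E
```

```text
67 252.07462686567163 196.0597014925373 248 256 191 200 [586.0009871   -9.47909029 157.        ]
head 252.5 192.0 [584.70796692  -9.04041524 147.        ]
(0, 138) [ 529.10384952 -312.20232839  110.        ]
(505, 127) [515.78534687 289.8297114  110.        ]
(362, 90) [474.40529232 115.73211979 110.        ]
(369, 89) [473.32398819 123.57696546 110.        ]
(360, 89) [473.32832777 113.32845967 110.        ]
(378, 89) [473.3196489  133.82477793 110.        ]
[(0.8, [366.5, 90.8], array([475.26699969, 120.96682032, 110.        ]))]
```

View pics/c1.png

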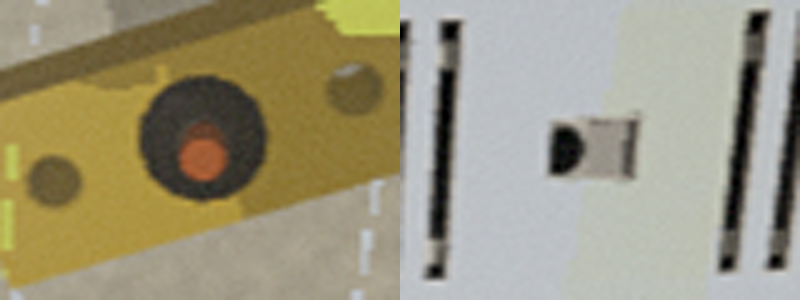

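The crop confirms it: black head with a raised orange pin at (252,196). The slot is at (368.7,89.6), and the clip hole shows as a dark patch towards the -y end of the slot.

>>> step_arm(
  targets=[
    {"dp":[-0.03,0,0.06],"angular":[0,0,0],"fingers":0.5},
    {"dp":[-0.06,0,0.14],"angular":[0,0,0],"fingers":0.5},
    {"dp":[-0.09,0,0.22],"angular":[0,0,0],"fingers":0.5},
    {"dp":[-0.12,-0.003,0.3],"angular":[0,0,0],"fingers":0.5},
    {"dp":[-0.122,-0.003,0.38],"angular":[0,0,0],"fingers":0.5},
    {"dp":[-0.122,-0.003,0.45],"angular":[0,0,0],"fingers":0.5},
    {"dp":[-0.122,-0.003,0.45],"angular":[0,0,0],"fingers":0.5},
    {"dp":[-0.122,-0.003,0.45],"angular":[0,0,0],"fingers":0.5},
  ],
)

```text
time: 5.5
tool_pos: [585.1, -9.5, 201.9]
tcp_rot: [-180.0, 0.0, 180.0]
ft_force: [0.3, 1.0, 0.3]
finger_gap: 42.8
grip_force: 0.0
```

```bash
cat > pin.py <<'E'
from h import *
S=[];Q=[]
for i in range(3):
    P=cam("wrist");s=sense();im=snapshot("wrist");S.append(s["tool_pos"])
    hsv=cv2.cvtColor(im,cv2.COLOR_BGR2HSV);o=(hsv[...,0]<16)&(hsv[...,1]>140)&(hsv[...,2]>60)
    n,l,st,c=cv2.connectedComponentsWithStats(o.astype(np.uint8))
    for k in range(1,n):
        X=ray("wrist",c[k],158,P)
        if st[k,4]>20 and np.hypot(X[0]-585,X[1]+10)<25: print(st[k],c[k],X,X-s["tool_pos"])
print(np.mean(S,0),np.std(S,0)); cv2.imwrite("pics/pin.png",im)
print([d["at"] for d in pinpoint("wrist","pin_top")],proj("wrist",s["tool_pos"]))
E
python3 pin.py
```

```text
[244 195  14  18 186] [250.35483871 203.71505376] [584.81255949 -11.81827675 158.        ] [ -0.32671271  -2.27197838 -43.90943021]
[244 195  14  17 185] [250.30810811 203.37837838] [584.92641405 -11.87629342 158.        ] [ -0.41104329  -2.2651249  -44.26607853]
[244 195  14  17 182] [250.49450549 203.07692308] [584.81954146 -11.74340391 158.        ] [ -0.63145542  -2.14480485 -44.40745718]
[585.30924214  -9.58535532 202.19432197] [0.12881549 0.02809011 0.20955424]
[[249.8, 206.0]] [np.float64(253.36193983766339), np.float64(231.8064373659199)]
```

View pics/pin.png

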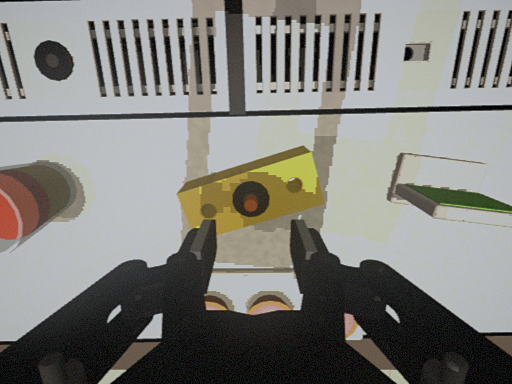

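The wrist view shows the pin at about (250,205) between the fingers, whose midpoint is at column 253. I'll shift -2.2 mm in y, descend and close.

>>> step_arm(
  targets=[
    {"dp":[-0.003,-0.011,0.06],"angular":[0,0,0],"fingers":0.5},
    {"dp":[-0.003,-0.011,0.13],"angular":[0,0,0],"fingers":0.5},
    {"dp":[-0.003,-0.011,0.19],"angular":[0,0,0],"fingers":0.5},
    {"dp":[-0.003,-0.011,0.23],"angular":[0,0,0],"fingers":0.5},
    {"dp":[-0.003,-0.011,0.26],"angular":[0,0,0],"fingers":0.6},
    {"dp":[-0.003,-0.011,0.26],"angular":[0,0,0],"fingers":0.75},
    {"dp":[-0.003,-0.011,0.26],"angular":[0,0,0],"fingers":1},
    {"dp":[-0.003,-0.011,0.26],"angular":[0,0,0],"fingers":1},
  ],
  newtons=30,
)

```text
time: 6.7
tool_pos: [585.9, -11.7, 149.9]
tcp_rot: [-180.0, 0.1, 180.0]
ft_force: [1.8, 0.1, 0.6]
finger_gap: 7.5
grip_force: 29.2
```

>>> step_arm(
  targets=[
    {"dp":[0,0,0],"angular":[0,0,0],"fingers":1},
    {"dp":[0,0,0],"angular":[0,0,0],"fingers":1},
    {"dp":[0,0,-0.02],"angular":[0,0,0],"fingers":1},
    {"dp":[0,0,-0.05],"angular":[0,0,0],"fingers":1},
    {"dp":[0,0,-0.09],"angular":[0,0,0],"fingers":1},
    {"dp":[0,0,-0.14],"angular":[0,0,0],"fingers":1},
    {"dp":[0,0,-0.2],"angular":[0,0,0],"fingers":1},
    {"dp":[0,0,-0.25],"angular":[0,0,0],"fingers":1},
  ],
)

```text
time: 7.7
tool_pos: [585.8, -11.7, 200.6]
tcp_rot: [-180.0, 0.1, 180.0]
ft_force: [-0.1, -0.1, -0.3]
finger_gap: 8.0
grip_force: 29.3
```

```bash
python3 look.py w3 slot:110 clip_rail:102 rivet_tip:125 rivet:149
```

```text
{'time': 7.75, 'tool_pos': [586.47, -11.82, 202.11], 'tcp_rot': [-179.98, 0.17, 180.0], 'ft_force': [0.4, 0.55, 1.49], 'finger_gap': 8.09}
slot 0.9 [419.8, 53.3] [476.4, 119.8, 110.0]
clip_rail 0.77 [414.1, 54.4] [476.0, 119.8, 102.0]
rivet_tip 0.59 [252.7, 214.4] [607.8, -12.4, 125.0]
rivet 0.76 [257.4, 227.9] [609.0, -8.6, 149.0]
```

View pics/w3.png

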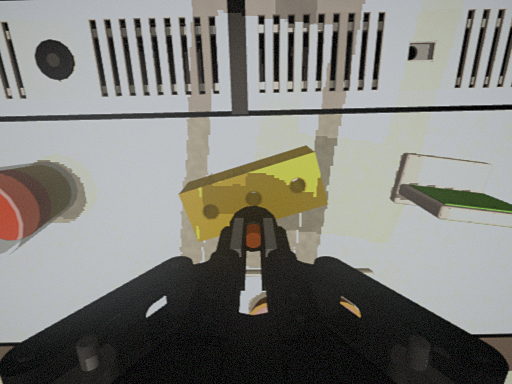

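The rivet is held by its pin, with the orange showing at (252,236), and is clear of the caddy. Next I'll carry it above the slot.

>>> step_arm(
  targets=[
    {"dp":[0.08,0.04,0],"angular":[0,0,0],"fingers":1},
    {"dp":[0.18,0.12,0],"angular":[0,0,0],"fingers":1},
    {"dp":[0.3,0.22,0],"angular":[0,0,0],"fingers":1},
    {"dp":[0.4,0.34,0],"angular":[0,0,0],"fingers":1},
    {"dp":[0.48,0.46,0],"angular":[0,0,0],"fingers":1},
    {"dp":[0.53,0.57,0],"angular":[0,0,0],"fingers":1},
    {"dp":[0.555,0.64,0],"angular":[0,0,0],"fingers":1},
    {"dp":[0.555,0.66,0],"angular":[0,0,0],"fingers":1},
  ],
)

```text
time: 8.95
tool_pos: [474.3, 120.8, 199.0]
tcp_rot: [-180.0, -0.0, -179.9]
ft_force: [-0.3, -0.6, 0.5]
finger_gap: 8.1
grip_force: 29.3
```

```bash
python3 look.py w4 slot:110 clip_rail:102; python3 look.py w4b slot:110 clip_rail:102; python3 - <<'E'
from h import *
im=cv2.imread("pics/w4b.png");P=cam("wrist");s=sense();t=np.array(s["tool_pos"])
for n,z in(("tip",-29),("headunder",-6),("headtop",-3),("pintop",9)): print(n,np.round(proj("wrist",t+[0,0,z],P),1))
cv2.imwrite("pics/c4.png",cv2.resize(im[130:280,170:340],(680,600),interpolation=cv2.INTER_CUBIC))
E
```

```text
{'time': 9.0, 'tool_pos': [474.57, 120.79, 199.09], 'tcp_rot': [-180.0, -0.01, -179.96], 'ft_force': [0.5, 0.41, -0.11], 'finger_gap': 7.68}
slot 0.65 [254.7, 186.5] [474.8, 122.0, 110.0]
clip_rail 0.69 [254.4, 186.8] [477.6, 121.8, 102.0]
{'time': 9.15, 'tool_pos': [474.85, 119.76, 199.2], 'tcp_rot': [-179.98, -0.0, 179.97], 'ft_force': [-0.39, 0.73, 0.32], 'finger_gap': 7.69}
slot 0.96 [254.1, 187.4] [476.2, 120.6, 110.0]
slot 0.47 [120.2, 290.0] [586.5, -16.4, 110.0]
clip_rail 0.62 [254.9, 185.0] [476.4, 121.3, 102.0]
tip [253.4 212.1]
headunder [253.4 227. ]
headtop [253.4 229.2]
pintop [253.4 239. ]
```

View pics/c4.png

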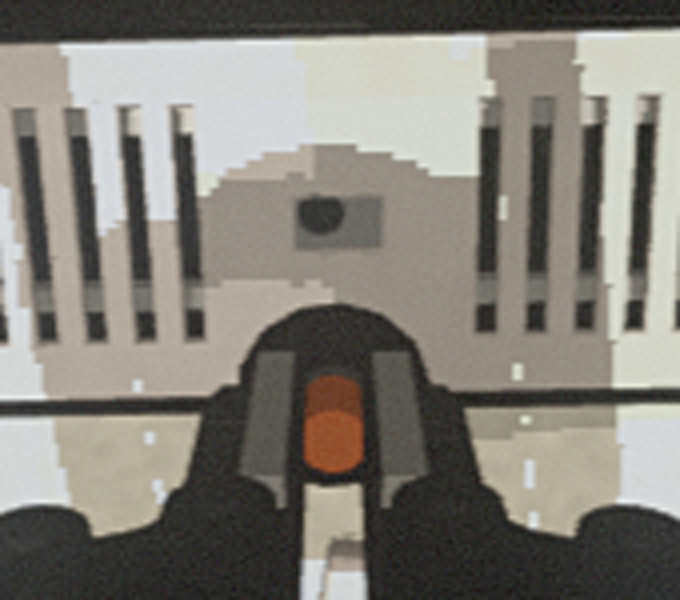

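The crop (4x, origin at 170,130) shows the slot centred at (254.6,185.4) and the clip hole at column 250.4, about 4 mm towards -y. The rivet's axis is at column 253.5, in line with the TCP.

```bash
python3 - <<'E'
from h import *
im=cv2.imread("pics/w4b.png")
g=cv2.cvtColor(im,cv2.COLOR_BGR2GRAY)
Xs=[];H=[];S=[]
for i in range(4):
    P=cam("wrist");t=np.array(sense()["tool_pos"]);i and 0
    S.append(ray("wrist",(254.6,185.4),110,P)-t);H.append(ray("wrist",(250.4,184.8),102,P)-t);snapshot("wrist")
print(np.round(S,1),np.round(H,1)); print([np.round(proj("wrist",[t[0],t[1],z],P),1) for z in(110,102)])
print(g[172:200,242:268][::1].tolist()) if 0 else None
# subpixel slot rows from column away from hole
print(g[174:200,262].tolist(), g[174:200,250].tolist())
E
```

```text
[[ -0.5   1.1 -89.2]
 [ -0.5   1.1 -89.2]
 [ -0.5   1.1 -89.2]
 [ -0.5   1.1 -89.2]] [[  1.4  -2.8 -97.2]
 [  1.4  -2.8 -97.2]
 [  1.4  -2.8 -97.2]
 [  1.4  -2.8 -97.2]]
[array([253.4, 185.9]), array([253.4, 183.3])]
[144, 145, 140, 148, 131, 110, 105, 106, 107, 107, 107, 112, 108, 108, 104, 104, 102, 108, 128, 135, 144, 143, 145, 145, 143, 142] [144, 140, 145, 147, 139, 91, 54, 57, 59, 62, 56, 54, 52, 56, 74, 107, 107, 107, 121, 134, 137, 144, 143, 142, 142, 144]
```

>>> step_arm(
  targets=[
    {"dp":[0.002,-0.007,0.05],"angular":[0,0,0],"fingers":1},
    {"dp":[0.002,-0.014,0.11],"angular":[0,0,0],"fingers":1},
    {"dp":[0.002,-0.014,0.17],"angular":[0,0,0],"fingers":1},
    {"dp":[0.002,-0.014,0.22],"angular":[0,0,0],"fingers":1},
    {"dp":[0.002,-0.014,0.25],"angular":[0,0,0],"fingers":1},
    {"dp":[0.002,-0.014,0.27],"angular":[0,0,0],"fingers":1},
    {"dp":[0.002,-0.014,0.27],"angular":[0,0,0],"fingers":1},
    {"dp":[0.002,-0.014,0.27],"angular":[0,0,0],"fingers":1},
  ],
)

```text
time: 10.45
tool_pos: [474.4, 117.5, 145.7]
tcp_rot: [180.0, 0.0, 180.0]
ft_force: [0.9, 0.2, -1.3]
finger_gap: 7.7
grip_force: 29.3
```

```bash
python3 look.py w5 ; python3 - <<'E'
from h import *
im=cv2.imread("pics/w5.png");P=cam("wrist");t=np.array(sense()["tool_pos"])
for n,z in(("tip",-29),("headunder",-6),("pintop",9)): print(n,np.round(proj("wrist",t+[0,0,z],P),1))
for z in (110,102): print(np.round(proj("wrist",[t[0],t[1],z],P),1))
cv2.imwrite("pics/c5.png",cv2.resize(im[140:290,170:340],(680,600),interpolation=cv2.INTER_CUBIC))
E
```

```text
{'time': 10.5, 'tool_pos': [474.45, 117.54, 145.78], 'tcp_rot': [180.0, 0.05, 180.0], 'ft_force': [-0.07, -0.51, 0.68], 'finger_gap': 7.72}
tip [253.4 212.1]
headunder [253.4 227. ]
pintop [253.4 239.1]
[253.4 208.3]
[253.4 204.2]
```

View pics/c5.png

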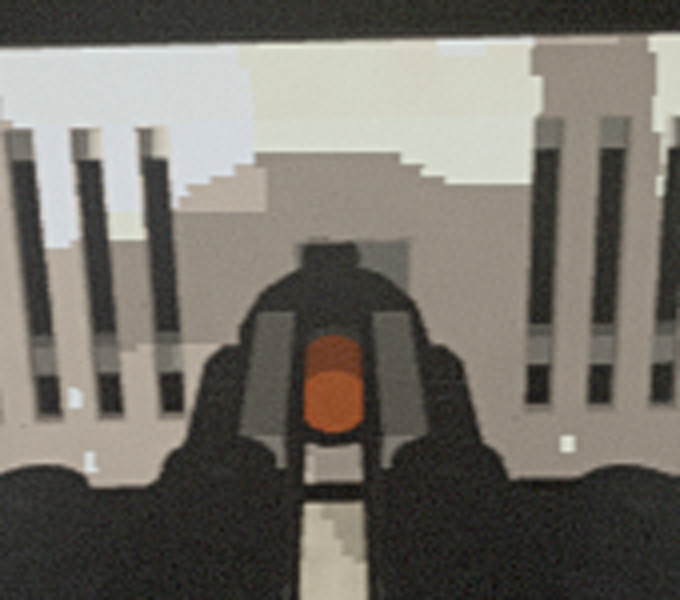

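>>> step_arm(
  targets=[
    {"dp":[-0.001,-0.003,0.01],"angular":[0,0,0],"fingers":1},
    {"dp":[-0.001,-0.003,0.02],"angular":[0,0,0],"fingers":1},
    {"dp":[-0.001,-0.003,0.03],"angular":[0,0,0],"fingers":1},
    {"dp":[-0.001,-0.003,0.04],"angular":[0,0,0],"fingers":1},
    {"dp":[-0.001,-0.003,0.045],"angular":[0,0,0],"fingers":1},
    {"dp":[-0.001,-0.003,0.05],"angular":[0,0,0],"fingers":1},
    {"dp":[-0.001,-0.003,0.055],"angular":[0,0,0],"fingers":1},
    {"dp":[-0.001,-0.003,0.06],"angular":[0,0,0],"fingers":1},
  ],
)

```text
time: 11.5
tool_pos: [474.3, 116.9, 133.3]
tcp_rot: [-180.0, 0.0, 180.0]
ft_force: [-0.6, -0.3, 0.1]
finger_gap: 7.5
grip_force: 29.3
```

```bash
cat > f.py <<'E'
from h import *
F=[];T=[]
for i in range(3):
    s=sense();F.append(s["ft_force"]);T.append(s["tool_pos"]);snapshot("top")
print(np.round(F,1).tolist(),np.round(np.mean(T,0),1))
E
python3 f.py
```

```text
[[-0.6, -0.3, 0.1], [0.2, 0.4, -1.0], [-0.7, -0.2, -0.7]] [474.3 116.9 133.2]
```

In the slot with no contact. Continuing slowly through the clip level.

>>> step_arm(
  targets=[
    {"dp":[0,0,0.004],"angular":[0,0,0],"fingers":1},
    {"dp":[0,0,0.008],"angular":[0,0,0],"fingers":1},
    {"dp":[0,0,0.012],"angular":[0,0,0],"fingers":1},
    {"dp":[0,0,0.016],"angular":[0,0,0],"fingers":1},
    {"dp":[0,0,0.02],"angular":[0,0,0],"fingers":1},
    {"dp":[0,0,0.024],"angular":[0,0,0],"fingers":1},
    {"dp":[0,0,0.028],"angular":[0,0,0],"fingers":1},
    {"dp":[0,0,0.03],"angular":[0,0,0],"fingers":1},
  ],
)

```text
time: 12.65
tool_pos: [474.3, 116.9, 127.2]
tcp_rot: [-180.0, -0.0, 180.0]
ft_force: [0.3, 0.1, -0.3]
finger_gap: 7.9
grip_force: 29.3
```

>>> step_arm(
  targets=[
    {"dp":[0,0,0.006],"angular":[0,0,0],"fingers":1},
    {"dp":[0,0,0.012],"angular":[0,0,0],"fingers":1},
    {"dp":[0,0,0.018],"angular":[0,0,0],"fingers":1},
    {"dp":[0,0,0.024],"angular":[0,0,0],"fingers":1},
    {"dp":[0,0,0.03],"angular":[0,0,0],"fingers":1},
    {"dp":[0,0,0.036],"angular":[0,0,0],"fingers":1},
    {"dp":[0,0,0.04],"angular":[0,0,0],"fingers":1},
    {"dp":[0,0,0.04],"angular":[0,0,0],"fingers":1},
  ],
)

```text
time: 13.65
tool_pos: [474.3, 116.9, 119.2]
tcp_rot: [-180.0, -0.0, 180.0]
ft_force: [-0.4, 0.2, -0.7]
finger_gap: 8.1
grip_force: 29.3
```

>>> step_arm(
  targets=[
    {"dp":[0,0,0.003],"angular":[0,0,0],"fingers":1},
    {"dp":[0,0,0.006],"angular":[0,0,0],"fingers":1},
    {"dp":[0,0,0.008],"angular":[0,0,0],"fingers":1},
    {"dp":[0,0,0.01],"angular":[0,0,0],"fingers":1},
    {"dp":[0,0,0.012],"angular":[0,0,0],"fingers":1},
    {"dp":[0,0,0.014],"angular":[0,0,0],"fingers":1},
    {"dp":[0,0,0.015],"angular":[0,0,0],"fingers":1},
    {"dp":[0,0,0.015],"angular":[0,0,0],"fingers":1},
  ],
)

```text
time: 14.65
tool_pos: [474.3, 116.9, 116.3]
tcp_rot: [180.0, 0.0, 180.0]
ft_force: [0.2, 0.7, 0.1]
finger_gap: 7.9
grip_force: 29.3
```

```bash
python3 f.py
```

```text
[[0.2, 0.7, 0.1], [-0.2, 0.6, 0.3], [0.2, 0.3, 0.4]] [474.3 116.9 116.3]
```

>>> step_arm(
  targets=[
    {"dp":[0,0,0.001],"angular":[0,0,0],"fingers":1},
    {"dp":[0,0,0.002],"angular":[0,0,0],"fingers":1},
    {"dp":[0,0,0.003],"angular":[0,0,0],"fingers":1},
    {"dp":[0,0,0.004],"angular":[0,0,0],"fingers":1},
    {"dp":[0,0,0.005],"angular":[0,0,0],"fingers":1},
    {"dp":[0,0,0.005],"angular":[0,0,0],"fingers":1},
    {"dp":[0,0,0.005],"angular":[0,0,0],"fingers":1},
    {"dp":[0,0,0.005],"angular":[0,0,0],"fingers":1},
  ],
)

```text
time: 15.8
tool_pos: [474.3, 116.9, 115.3]
tcp_rot: [-180.0, 0.0, 180.0]
ft_force: [-1.4, 0.6, 0.7]
finger_gap: 7.8
grip_force: 29.4
```

```bash
python3 f.py
```

```text
[[-1.4, 0.6, 0.7], [-0.5, 0.1, 0.7], [0.3, -0.5, 2.0]] [474.3 116.9 115.3]
```

>>> step_arm(
  targets=[
    {"dp":[0,0,0.001],"angular":[0,0,0],"fingers":1},
    {"dp":[0,0,0.002],"angular":[0,0,0],"fingers":1},
    {"dp":[0,0,0.003],"angular":[0,0,0],"fingers":1},
    {"dp":[0,0,0.004],"angular":[0,0,0],"fingers":1},
    {"dp":[0,0,0.004],"angular":[0,0,0],"fingers":1},
    {"dp":[0,0,0.004],"angular":[0,0,0],"fingers":1},
    {"dp":[0,0,0.004],"angular":[0,0,0],"fingers":1},
    {"dp":[0,0,0.004],"angular":[0,0,0],"fingers":1},
  ],
)

```text
time: 16.95
tool_pos: [474.4, 116.9, 114.5]
tcp_rot: [-180.0, 0.0, 180.0]
ft_force: [-2.6, 0.6, 4.9]
finger_gap: 7.9
grip_force: 29.7
```

```bash
python3 f.py
```

```text
[[-2.6, 0.6, 4.9], [-1.6, -0.7, 3.2], [-1.5, -0.8, 4.0]] [474.4 116.9 114.5]
```

The head is on the grille at 4 N, at the expected height with the pin untouched. Releasing and checking.

>>> step_arm(
  targets=[
    {"dp":[0,0,0],"angular":[0,0,0],"fingers":0.8},
    {"dp":[0,0,0],"angular":[0,0,0],"fingers":0.6},
    {"dp":[0,0,0],"angular":[0,0,0],"fingers":0.5},
    {"dp":[0,0,-0.03],"angular":[0,0,0],"fingers":0.5},
    {"dp":[0,0,-0.08],"angular":[0,0,0],"fingers":0.5},
    {"dp":[0,0,-0.15],"angular":[0,0,0],"fingers":0.5},
    {"dp":[0,0,-0.2],"angular":[0,0,0],"fingers":0.5},
    {"dp":[0,0,-0.2],"angular":[0,0,0],"fingers":0.5},
  ],
)

```text
time: 18.1
tool_pos: [475.3, 117.0, 156.1]
tcp_rot: [180.0, 0.2, 180.0]
ft_force: [0.2, -0.5, 0.1]
finger_gap: 42.6
grip_force: 0.0
```

```bash
python3 look.py w6 rivet:110 pin_top:125; python3 - <<'E'
from h import *
im=cv2.imread("pics/w6.png");P=cam("wrist");t=np.array(sense()["tool_pos"])
print(np.round(proj("wrist",[t[0],t[1],125],P),1),np.round(proj("wrist",[t[0],t[1],113],P),1))
cv2.imwrite("pics/c6.png",cv2.resize(im[130:280,170:340],(680,600),interpolation=cv2.INTER_CUBIC))
E
```

```text
{'time': 18.15, 'tool_pos': [474.77, 116.97, 155.19], 'tcp_rot': [179.99, 0.08, 180.0], 'ft_force': [-0.8, 0.66, -0.33], 'finger_gap': 42.16}
rivet 0.95 [254.1, 201.1] [473.8, 117.6, 110.0]
pin_top 0.73 [254.1, 211.0] [475.5, 117.5, 125.0]
[253.4 212. ] [253.4 205.6]
```

View pics/c6.png

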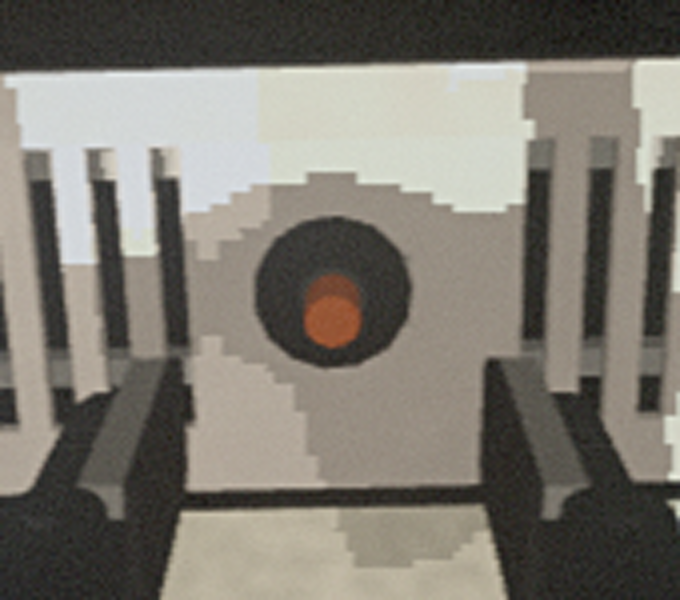

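The head lies flat with the pin still raised, its top at (253,210.5) against a predicted TCP column and row of (253.4,212). Now I'll shut the fingers and come down over the pin.

>>> step_arm(
  targets=[
    {"dp":[0.003,0,0],"angular":[0,0,0],"fingers":0.8},
    {"dp":[0.003,0,0],"angular":[0,0,0],"fingers":1},
    {"dp":[0.003,0,0],"angular":[0,0,0],"fingers":1},
    {"dp":[0.003,0,0.03],"angular":[0,0,0],"fingers":1},
    {"dp":[0.003,0,0.07],"angular":[0,0,0],"fingers":1},
    {"dp":[0.003,0,0.11],"angular":[0,0,0],"fingers":1},
    {"dp":[0.003,0,0.13],"angular":[0,0,0],"fingers":1},
    {"dp":[0.003,0,0.135],"angular":[0,0,0],"fingers":1},
  ],
)

```text
time: 19.25
tool_pos: [473.4, 116.9, 127.0]
tcp_rot: [-180.0, -0.0, 180.0]
ft_force: [-0.2, -0.4, -0.3]
finger_gap: 0.2
grip_force: 0.0
```

>>> step_arm(
  targets=[
    {"dp":[0,0,0.004],"angular":[0,0,0],"fingers":1},
    {"dp":[0,0,0.008],"angular":[0,0,0],"fingers":1},
    {"dp":[0,0,0.012],"angular":[0,0,0],"fingers":1},
    {"dp":[0,0,0.016],"angular":[0,0,0],"fingers":1},
    {"dp":[0,0,0.02],"angular":[0,0,0],"fingers":1},
    {"dp":[0,0,0.024],"angular":[0,0,0],"fingers":1},
    {"dp":[0,0,0.028],"angular":[0,0,0],"fingers":1},
    {"dp":[0,0,0.03],"angular":[0,0,0],"fingers":1},
  ],
)

```text
time: 20.25
tool_pos: [474.0, 116.9, 122.4]
tcp_rot: [180.0, 0.0, 180.0]
ft_force: [-4.5, -1.2, 10.1]
finger_gap: 0.1
grip_force: 4.9
```

>>> step_arm(
  targets=[
    {"dp":[0,0,0.004],"angular":[0,0,0],"fingers":1},
    {"dp":[0,0,0.008],"angular":[0,0,0],"fingers":1},
    {"dp":[0,0,0.012],"angular":[0,0,0],"fingers":1},
    {"dp":[0,0,0.016],"angular":[0,0,0],"fingers":1},
    {"dp":[0,0,0.02],"angular":[0,0,0],"fingers":1},
    {"dp":[0,0,0.024],"angular":[0,0,0],"fingers":1},
    {"dp":[0,0,0.027],"angular":[0,0,0],"fingers":1},
    {"dp":[0,0,0.03],"angular":[0,0,0],"fingers":1},
  ],
)

```text
time: 21.25
tool_pos: [474.0, 116.9, 116.5]
tcp_rot: [180.0, 0.0, 180.0]
ft_force: [-4.1, -0.9, 9.9]
finger_gap: 0.0
grip_force: 5.0
```

>>> step_arm(
  targets=[
    {"dp":[0,0,0.003],"angular":[0,0,0],"fingers":1},
    {"dp":[0,0,0.006],"angular":[0,0,0],"fingers":1},
    {"dp":[0,0,0.009],"angular":[0,0,0],"fingers":1},
    {"dp":[0,0,0.012],"angular":[0,0,0],"fingers":1},
    {"dp":[0,0,0.015],"angular":[0,0,0],"fingers":1},
    {"dp":[0,0,0.018],"angular":[0,0,0],"fingers":1},
    {"dp":[0,0,0.02],"angular":[0,0,0],"fingers":1},
    {"dp":[0,0,0.02],"angular":[0,0,0],"fingers":1},
  ],
)

```text
time: 22.25
tool_pos: [474.0, 116.9, 112.5]
tcp_rot: [180.0, 0.0, 180.0]
ft_force: [-4.0, -0.1, 11.0]
finger_gap: 0.2
grip_force: 4.9
```

>>> step_arm(
  targets=[
    {"dp":[0,0,0.001],"angular":[0,0,0],"fingers":1},
    {"dp":[0,0,0.002],"angular":[0,0,0],"fingers":1},
    {"dp":[0,0,0.003],"angular":[0,0,0],"fingers":1},
    {"dp":[0,0,0.004],"angular":[0,0,0],"fingers":1},
    {"dp":[0,0,0.005],"angular":[0,0,0],"fingers":1},
    {"dp":[0,0,0.006],"angular":[0,0,0],"fingers":1},
    {"dp":[0,0,0.006],"angular":[0,0,0],"fingers":1},
    {"dp":[0,0,0.006],"angular":[0,0,0],"fingers":1},
  ],
)

```text
time: 23.25
tool_pos: [474.0, 116.9, 111.3]
tcp_rot: [180.0, 0.0, 180.0]
ft_force: [-4.7, 0.4, 10.3]
finger_gap: 0.4
grip_force: 4.9
```

>>> step_arm(
  targets=[
    {"dp":[0,0,0.001],"angular":[0,0,0],"fingers":1},
    {"dp":[0,0,0.002],"angular":[0,0,0],"fingers":1},
    {"dp":[0,0,0.003],"angular":[0,0,0],"fingers":1},
    {"dp":[0,0,0.004],"angular":[0,0,0],"fingers":1},
    {"dp":[0,0,0.005],"angular":[0,0,0],"fingers":1},
    {"dp":[0,0,0.005],"angular":[0,0,0],"fingers":1},
    {"dp":[0,0,0.005],"angular":[0,0,0],"fingers":1},
    {"dp":[0,0,0.005],"angular":[0,0,0],"fingers":1},
  ],
)

```text
time: 24.25
tool_pos: [474.0, 117.0, 110.4]
tcp_rot: [180.0, 0.0, 180.0]
ft_force: [-4.4, 0.3, 10.6]
finger_gap: 0.0
grip_force: 5.2
```

>>> step_arm(
  targets=[
    {"dp":[0,0,0.001],"angular":[0,0,0],"fingers":1},
    {"dp":[0,0,0.002],"angular":[0,0,0],"fingers":1},
    {"dp":[0,0,0.003],"angular":[0,0,0],"fingers":1},
    {"dp":[0,0,0.004],"angular":[0,0,0],"fingers":1},
    {"dp":[0,0,0.005],"angular":[0,0,0],"fingers":1},
    {"dp":[0,0,0.005],"angular":[0,0,0],"fingers":1},
    {"dp":[0,0,0.005],"angular":[0,0,0],"fingers":1},
    {"dp":[0,0,0.005],"angular":[0,0,0],"fingers":1},
  ],
)

```text
time: 25.25
tool_pos: [474.0, 117.0, 109.7]
tcp_rot: [180.0, 0.0, -180.0]
ft_force: [-5.7, -1.2, 13.2]
finger_gap: -0.4
grip_force: 6.6
```

>>> step_arm(
  targets=[
    {"dp":[0,0,0.001],"angular":[0,0,0],"fingers":1},
    {"dp":[0,0,0.002],"angular":[0,0,0],"fingers":1},
    {"dp":[0,0,0.002],"angular":[0,0,0],"fingers":1},
    {"dp":[0,0,0.002],"angular":[0,0,0],"fingers":1},
    {"dp":[0,0,0.002],"angular":[0,0,0],"fingers":1},
    {"dp":[0,0,0.002],"angular":[0,0,0],"fingers":1},
    {"dp":[0,0,0.002],"angular":[0,0,0],"fingers":1},
    {"dp":[0,0,0.002],"angular":[0,0,0],"fingers":1},
  ],
)

```text
time: 26.25
tool_pos: [474.0, 116.9, 109.4]
tcp_rot: [180.0, 0.0, -180.0]
ft_force: [-6.8, -1.0, 13.8]
finger_gap: 0.4
grip_force: 7.1
```

```bash
python3 f.py
```

```text
[[-6.8, -1.0, 13.8], [-6.6, -0.9, 15.0], [-7.0, -0.4, 14.5]] [474.  116.9 109.4]
```

The load has climbed to 14.5 N, so the pin is flush. Lifting to check.

>>> step_arm(
  targets=[
    {"dp":[0,0,-0.02],"angular":[0,0,0],"fingers":1},
    {"dp":[0,0,-0.05],"angular":[0,0,0],"fingers":1},
    {"dp":[0,0,-0.1],"angular":[0,0,0],"fingers":0.7},
    {"dp":[0,0,-0.16],"angular":[0,0,0],"fingers":0.5},
    {"dp":[0,0,-0.22],"angular":[0,0,0],"fingers":0.5},
    {"dp":[0,0,-0.25],"angular":[0,0,0],"fingers":0.5},
    {"dp":[0,0,-0.25],"angular":[0,0,0],"fingers":0.5},
    {"dp":[0,0,-0.25],"angular":[0,0,0],"fingers":0.5},
  ],
)

```text
time: 27.4
tool_pos: [473.4, 116.9, 157.4]
tcp_rot: [-180.0, -0.0, 180.0]
ft_force: [0.1, -0.4, -0.7]
finger_gap: 42.9
grip_force: 0.0
```

```bash
python3 look.py w7 rivet:110 pin_top:113; python3 - <<'E'
from h import *
im=cv2.imread("pics/w7.png");b=snapshot("top");c=snapshot("scene")
cv2.imwrite("pics/c7.png",np.hstack([cv2.resize(im[140:265,180:330],(480,400),interpolation=cv2.INTER_CUBIC),cv2.resize(c[110:310,90:250],(320,400))]))
E
```

```text
{'time': 27.45, 'tool_pos': [473.35, 116.83, 157.33], 'tcp_rot': [-179.99, -0.05, 179.99], 'ft_force': [-0.94, -0.0, -0.69], 'finger_gap': 42.68}
rivet 0.82 [255.0, 203.8] [474.5, 118.1, 110.0]
```

View pics/c7.png

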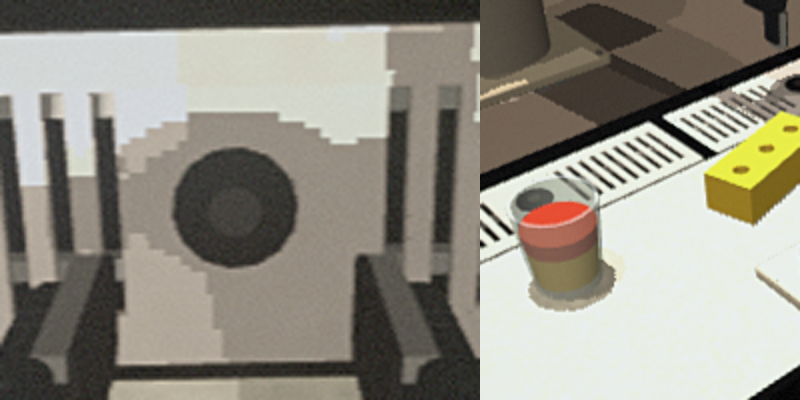

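The pin now sits flush and shows as a dark disc centred in the head at about (254,206), matching the rivet that was already fixed. The glass and the caddy stand where they were, and the gripper is clear.

```bash
python3 -c "from bench import *;print(hand_in())"
```

```text
the job is handed in; nothing more can be done
None
```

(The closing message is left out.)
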